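Work the flux-seized wing knob loose and unload the nest

TASK

Dried flux has seized the wing knob that holds the module down in the clamp jig. Rock the knob back and forth in small arcs, without ever forcing it, until it breaks free, then swing it a good quarter turn anticlockwise so that the hold-down finger stands clear. Lift the module out of its nest and lay it flat in a free lane of the black pallet, down on the pallet's floor, and leave everything else where it is.

Things in the scene. Friction and masses are not known exactly. Their poses are not given: they have to be found in the camera images.
- jig: clamp jig screwed to the bench: aluminium plate 136 x 96 x 14 mm with a steel pivot boss, a black wing knob on it and a white plastic module nest beside it. Origin: on the knob's vertical turning axis, at bench height. x axis: from pivot to nest; z up. Plate: x -42 to +94 mm, y -48 to +48 mm
- knob (a joint): knob angle, rad: 0 now, grows anticlockwise from above, stop at 1.65; finger clear from 1.2. Choked with dried flux it first binds hard about 0.15 either way. Grinding takes 5 to 9 N at the grip point. Each swing right over to where it binds on the other side wins about 0.015; after 3 to 8 swings it lets go on an anticlockwise one, then turns with 1 to 2 N
- knob_wing (a point): grip point on the wing that points away from the nest, 36 mm from the pivot axis, 64 mm above the bench, at angle jig yaw + pi + knob angle; turns with the knob. The knob is 102 mm across two upright wings 10 mm thick; the outer end of a wing spans 56 to 75 mm above the bench, its lower edge near the hub 51 mm; hub 33 mm in diameter
- knob_finger (a point): point on the steel hold-down finger over the module, 62 mm from the pivot axis, 40 mm above the bench, at angle jig yaw + knob angle. The finger is 14 mm wide, spans 37 to 43 mm above the bench, reaches 70 mm from the axis, lies under the other wing and is one piece with the knob
- layer: the dried flux inside the pivot bearing, in the base plate and out of sight; the knob's shaft bears on it 36 mm from the pivot axis. It can be ground away but not forced: up to 25 N at the grip point, or 0.9 N m of twist in all, is safe, from 40 N (1.4 N m) the shaft shears. Its origin lies near the jig's and is of no use
- jig_nest (a point): middle of the top of the nest's 20 x 70 mm pedestal, 26 mm above the bench, 62 mm from the pivot along jig x. End stops and corner lips rise 6 mm above the pedestal round the module's ends (2 mm play); the module's long sides are open over their middle 51 mm, the pedestal standing 12 mm above the plate
- module_center (a point): centre (half-way up) of the module in the nest, a flat dark moulded bar 22 x 66 x 8 mm, 18 g, long along its y axis (along jig y in the nest), under the hold-down finger with 2 mm of air; take it across its 22 mm width
- pallet: black grooved pallet fixed to the bench, 190 (x) x 300 (y) x 12 mm; origin in the middle of its underside. Floor 4 mm up; rim 6 mm wide, 12 mm high; ribs 5 mm wide, 10 mm high run along its y and leave lanes 27 mm wide at x = -47.5, -15.5, +15.5, +47.5 mm, 288 mm long (the outermost two are 23 mm wide). The lanes at x = -47.5 and +15.5 are empty
- module_a_center (a point): centre of another such module, lying in the pallet lane at x = +47.5 mm; to be left alone
- module_b_center (a point): centre of a third such module, lying in the pallet lane at x = -15.5 mm; to be left alone
- flux_bottle: small amber dropper bottle, 34 mm in diameter, 102 mm tall, standing behind the jig; origin at the middle of its base; to be left standing
- driver: hand screwdriver with orange handle, 156 mm long, 16 mm thick, lying between jig and pallet, long along its y axis; to be left alone
- tweezers: steel tweezers, 124 mm long, 9 mm high, lying left of the jig; to be left alone
Not all that is in view belongs to the job. What is shaped like the part that bears module_a_center but turquoise is not meant.

How it is judged:
On the way, in this order (a step that is already met when the one before it is completed fails the run):
1. The seized knob has broken free and the hold-down finger stands clear of the module (knob turned beyond 1.2 rad) (value of joint knob above 1.2 rad), for 0.2 s.
2. The module is lifted clear of the nest (its centre 65 mm or more above the bench) (height (world z) of module_center above 0.065 m), for 0.1 s.
At the end, for the whole second after the job is handed in: The module lies flat (within 0.1 rad) and at rest on the floor of a pallet lane (centre 5 to 10.5 mm above the pallet's underside, inside the rim), the knob still stands open beyond 1.2 rad, and the other modules are within 30 mm of where they were (z of module_center in the frame of pallet between 0.005 and 0.0105 m and x of module_center in the frame of pallet between -0.088 and 0.088 m and y of module_center in the frame of pallet between -0.118 and 0.118 m and angle between module_center's own z axis and vertical below 0.1 rad and value of joint knob above 1.2 rad and distance of each of module_a_center, module_b_center from where it was at the start of the episode below 0.03 m); the robot touches nothing.
It fails at once if The knob is forced while it binds: the shaft bears on the dried flux with more than 40 N, the same as 40 N at the grip point (contact force between knob and layer above 40 N).
It fails at once if The flux bottle, screwdriver, tweezers or a module in the pallet is moved more than 30 mm (distance of any of flux_bottle, driver, tweezers, module_a_center, module_b_center from where it was at the start of the episode above 0.03 m).
It fails at once if The flux bottle is tipped over (angle between flux_bottle's own z axis and vertical above 0.5 rad).
It also fails if it takes over 64 s, if anything falls off the work surface, if the arm or the gripper's body presses on something with over 40 N, if the wrist force passes 120 N, or if a joint passes its speed limit or range.

ROBOT

A 7-joint arm with a two-finger parallel gripper is mounted at the origin on a cart in front of the work surface, level with it; the furniture and walls round the work are solid. World frame = base frame: x ahead of the robot, y to its left, z up, the work surface at z = 0. Lengths are in m, angles in rad, forces in N, time in s.
With the tool pointing down it reaches from about 0.4 to 0.85 m from the base axis. Payload 10.4 kg.
Tool frame: the origin (TCP) lies at the very end of the fingers, on their centre line; the grasp point (between the pads) lies 19 mm behind it; x points along the fingers, y is the direction in which the jaws open and shut, and the axes are right-handed (so a half turn about x gives the same grasp; the last joint's range is limited). The gripper opens to 85 mm and grips with 20 to 120 N. Pads are 22 mm wide; open, the fingers measure 114 mm over their backs; the gripper's body (76 mm by 85 mm) begins 54 mm behind the grasp point. The pads swing forward as they close: fully open they stand 13 mm farther back than shut.
Start: joints at [-1.159, 0.332, -0.065, 1.46, 0.022, 1.35, -0.088], TCP at [0.263, 0.567, 0.231] pointing down, gripper open.
Joint ranges: [-2.6, 2.6], [-0.5, 2.12], [-1.47, 1.34], [0.16, 2.42], [-1.27, 4.41], [0.06, 2.06], [-2.6, 2.6]. Speed limits (rad/s): [2.22, 2.22, 2.79, 2.79, 3.14, 3.14, 3.14].

INTERFACE

Orientations are given as a unit quaternion [x, y, z, w].
In Python, from workcell import monitor, camera, ticket, regions_of gives the robot as it stands.
- The arm moves only by the tool step_arm, never from a script. Its argument "increments" is a list of rows, each a list of 5 numbers: the finger opening in m, from 0 to 0.0854, then the shift along the world's x, y, z in m, then the turn about the world's z in rad. A call has 1 to 12 rows; each row shifts and turns the commanded pose from where the row before left it; what a row does not reach is not made up. A row lasts 1/12 s, in which the tool goes at most 41.7 mm and 7.16 degrees, less where a joint would pass 70% of its speed; a pose out of reach is approached as far as the arm can. A call with a gripper value outside its range is refused whole. The fingers move at their own pace and stop on an object; "force" is the grip in N (left out, the last holds). Time passes only in rows, so rows that do not move let the fingers close. It gives the time, the measured TCP pose, the force and the opening at its end, in the units of the state.
- monitor.get_obs(): the state, without advancing time (a new reading comes with each control period).
- camera(name): name is "side" or "top" or "wrist"; returns a dict with "color" (480x640x3 uint8, red, green, blue), "range_z" (480x640 float32, m along the optical axis (not along the pixel's ray), 0 where there is no reading), "fx", "fy", "cx", "cy" (pixels), "cam_to_world" (4x4, takes a point from camera to world coordinates). Camera axes: x right, y up, looking along -z (the intrinsics and any distortion apply to the point x, -y, -z); pixel columns grow to the right and rows downward; lengths in m; the calibration is good to about 2 mm. The wrist camera is an equidistant fisheye: a pixel r from the principal point sees the ray r / f radians off the axis. A picture is of the moment at which its call begins.
- ticket.hand_in(): hands the job in, once; it reports no verdict.
Trained networks look in a picture, given as the dict that the camera call returned (one of the last four; its "shot" number tells which), for a name from the list of things; names that differ only in an ending like _2 or _b are one class to them, and where a whole thing is asked for, a point or a joint stands for the part that bears it (a point fixed in the world has none). Each returns a list of dicts, best first, with "p" (0 to 1); they miss things now and then, are a little off and sometimes report something else, mostly with a low value. They report only what shows in the picture. A call takes as long as a camera call. They do not tell look-alikes from the thing itself.
- regions_of(picture, query): "region" (480x640 bool, what is visible of it) and "centre" ([row, column] in pixels, amid what is visible of it).
The state is a dict: "clock": time; "joint_pos": joint angles; "joint_velocities": joint speeds; "tau": joint torques, N m; "position": TCP position; "ee_rot": TCP orientation; "ft_force": force on the tool from outside, world axes, zero at the start; "torque": the same for the moment, N m; "grip_width": opening from 0.0 (shut) to 1.0 (fully open).
Only numpy, scipy, OpenCV 4.12 (cv2) and the standard library are available. Lean on these libraries where they do the work, as an engineer would, in place of code of your own. Each camera call takes 0.05 s, during which the arm holds its last target. There are 200 camera calls.

## Working session

There is one attempt and no reset: what is moved stays moved. The work goes in short steps, Python scripts to look and compute and a tool call to move; the robot and the scene stay as the last step left them, time stands still between calls to the robot, and variables do not carry over. Pictures are saved under pics/ and viewed, about 8 in all and at most 12, crops included, and the job is handed in when it is done.

Besides the shell and the picture viewer there is one more tool, called after "Request:" as name(argument=value, ...), one argument or row to a line, values as JSON. step_arm: Moves the arm, as the interface text tells. Its arguments: {"type":"object","properties":{"increments":{"type":"array"},"force":{"type":"number"}},"required":["increments"]}

```bash
mkdir -p pics; ls; cat > h.py <<'E'
import numpy as np, cv2
from workcell import monitor, camera, ticket, regions_of
def pts(c):
    z=c["range_z"]; v,u=np.mgrid[:480,:640]
    x=(u-c["cx"])/c["fx"]*z; y=-(v-c["cy"])/c["fy"]*z
    P=np.stack([x,y,-z,np.ones_like(z)],-1)@np.array(c["cam_to_world"]).T
    return P[...,:3]
def save(c,n,crop=None,s=1):
    im=c["color"][...,::-1]
    if crop: im=im[crop[0]:crop[1],crop[2]:crop[3]]
    cv2.imwrite("pics/"+n,cv2.resize(im,None,fx=s,fy=s,interpolation=cv2.INTER_CUBIC))
E
python3 - <<'E'
from h import *
c=camera("top"); save(c,"top.png"); P=pts(c)
np.savez("top.npz",P=P,color=c["color"])
print(c["cam_to_world"],c["fx"],c["cx"],c["cy"])
for q in ["jig","knob_wing","knob_finger","module_center","pallet","module_a_center","module_b_center","flux_bottle","driver","tweezers"]:
    for r in regions_of(c,q)[:4]:
        m=r["region"]&(c["range_z"]>0); p=P[m]
        print(q,round(r["p"],2),np.round(r["centre"]),m.sum(),np.round(np.median(p,0),3) if len(p) else "", np.round(cv2.minAreaRect(p[:,:2].astype(np.float32)*1000),0).tolist() if 0 else [ [round(float(t)*1000) for t in a] if hasattr(a,'__len__') else round(a,1) for a in cv2.minAreaRect((p[:,:2]).astype(np.float32))] if len(p)>5 else "")
o=monitor.get_obs(); print(o)
E
```

```text
pics
[[ 0.0444686   0.9789034  -0.19942588  0.18760099]
 [-0.99899983  0.04263835 -0.01346518 -0.08638822]
 [-0.00467792  0.1998252   0.9798204   1.53257831]
 [ 0.          0.          0.          1.        ]] 615.1662101163591 310.2513699892842 250.39120857751814
jig 0.9 [258. 208.] 1784 [0.461 0.183 0.016] [[469, 179], [97, 136], 18.6]
knob_wing 0.62 [255. 201.] 317 [0.463 0.195 0.063] [[463, 193], [30, 112], 8.7]
knob_finger 0.8 [256. 205.] 369 [0.465 0.191 0.061] [[467, 193], [39, 114], 10.7]
module_center 0.52 [254. 212.] 1863 [0.461 0.182 0.016] [[468, 180], [104, 142], 20.2]
module_center 0.45 [258. 227.] 110 [0.47  0.145 0.033] [[481, 145], [62, 19], 15.6]
pallet 0.95 [259. 403.] 8677 [ 0.49  -0.295  0.005] [[494, -290], [308, 201], 89.3]
pallet 0.39 [257. 200.] 340 [0.464 0.194 0.063] [[462, 193], [27, 118], 14.2]
module_a_center 0.76 [234. 392.] 226 [ 0.54  -0.266  0.009] [[542, -266], [66, 24], 89.3]
module_a_center 0.76 [275. 309.] 202 [ 0.43  -0.069  0.006] [[430, -69], [21, 64], 74.4]
module_a_center 0.57 [267. 489.] 211 [ 0.478 -0.521  0.006] [[479, -522], [65, 22], 61
[... 430 characters left out ...]
55, 'joint_pos': array([-1.15858567,  0.33218   , -0.06471485,  1.46013201,  0.0215977 ,
        1.34987364, -0.088474  ]), 'joint_velocities': array([-7.17574396e-04,  1.19097453e-05, -1.38942746e-03,  8.08866989e-04,
       -2.43182283e-04,  6.49016761e-04,  1.11707411e-03]), 'tau': array([-1.97303862e-04, -6.24850845e+01,  4.93327179e-02, -3.91632736e+01,
        1.65536616e-02,  1.96789057e-03,  3.42705891e-05]), 'position': array([0.26325558, 0.56686957, 0.23133476]), 'ee_rot': array([ 0.15254233,  0.69046655, -0.15246894,  0.69046361]), 'ft_force': array([ 0.08191229, -0.66163324,  0.2223582 ]), 'torque': array([-0.03641418, -0.01010373,  0.01070546]), 'grip_width': 0.9988855014252518}
```

```bash
python3 - <<'E'
import numpy as np,cv2
d=np.load("top.npz"); im=d["color"][...,::-1]
cv2.imwrite("pics/t2.png",cv2.resize(im[170:330,110:510],None,fx=2,fy=2,interpolation=cv2.INTER_CUBIC))
cv2.imwrite("pics/t3.png",cv2.resize(im[215:300,160:260],None,fx=7,fy=7,interpolation=cv2.INTER_CUBIC))
# jig yaw: plate points
P=d["P"].reshape(-1,3)
def rect(lo,hi,x0,x1,y0,y1):
    m=(P[:,2]>lo)&(P[:,2]<hi)&(P[:,0]>x0)&(P[:,0]<x1)&(P[:,1]>y0)&(P[:,1]<y1)
    p=P[m]; print(len(p),p.mean(0).round(4),cv2.minAreaRect((p[:,:2]*1000).astype(np.float32)))
rect(.010,.019,.38,.56,.07,.28)
rect(.05,.085,.40,.53,.10,.26)
rect(.055,.068,.40,.53,.10,.26)
rect(.068,.085,.40,.53,.10,.26)
E
```

```text
1042 [0.464  0.182  0.0143] ((464.81396484375, 177.64715576171875), (205.96823120117188, 139.62351989746094), 14.931873321533203)
266 [0.46   0.2024 0.0655] ((466.00921630859375, 202.63690185546875), (40.90366744995117, 97.68444061279297), 3.739701509475708)
132 [0.4601 0.2036 0.0622] ((462.63580322265625, 201.21249389648438), (26.511463165283203, 91.37425231933594), 30.02765655517578)
113 [0.4609 0.2014 0.0719] ((461.1860046386719, 202.77334594726562), (11.964473724365234, 101.10389709472656), 17.332134246826172)
```

View pics/t2.png

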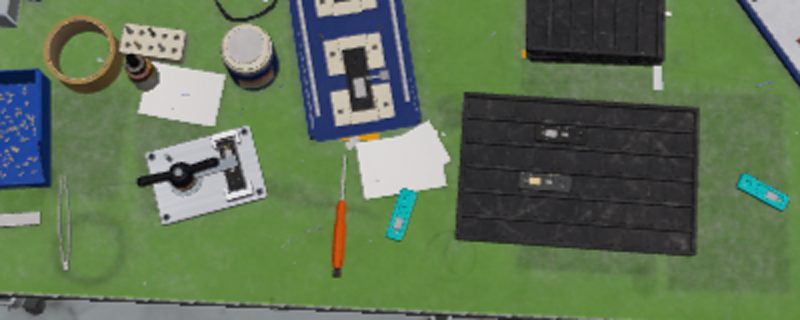

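View pics/t3.png

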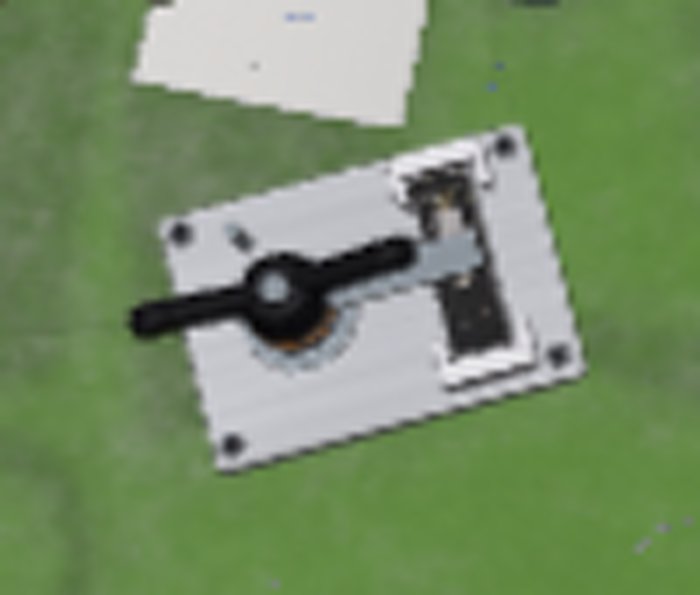

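The jig sits at crop pixel (205,173) in the first picture, with the wing knob at (180,173) and the dark module in the white nest at (235,165). The pallet is at (578,170).

Things that could be taken for the module I want:
- Dark bar in the nest under the steel finger, full-picture pixel (227,255). I choose this one, and the close crop confirms it.
- Pallet modules at (392,234) and (385,262).
- Turquoise bars at (309,275) and (489,267).
- The bar on the blue board at about (290,208).

Next I move above the wing.

Request:
step_arm(
  increments=[
    [0.05,0.0156,-0.0275,-0.005,-0.07],
    [0.05,0.0156,-0.0275,-0.005,-0.07],
    [0.05,0.0156,-0.0275,-0.005,-0.07],
    [0.05,0.0156,-0.0275,-0.005,-0.07],
    [0.05,0.0156,-0.0275,-0.005,-0.07],
    [0.05,0.0156,-0.0275,-0.005,-0.07],
    [0.05,0.0156,-0.0275,-0.005,-0.07],
    [0.05,0.0156,-0.0275,-0.005,-0.07],
    [0.05,0.0156,-0.0275,-0.005,-0.07],
    [0.05,0.0156,-0.0275,-0.005,-0.07],
    [0.05,0.0156,-0.0275,-0.005,-0.07],
    [0.05,0.0156,-0.0275,-0.005,-0.07],
  ],
  force=20,
)

```text
clock: 1.55
position: [0.4511, 0.2355, 0.1714]
ee_rot: [0.422, 0.567, -0.422, 0.568]
ft_force: [0.7, 0.3, -0.3]
grip_width: 0.586
```

```bash
cat >> h.py <<'E'
def fpts(c):
    z=c["range_z"]; v,u=np.mgrid[:480,:640]
    a=(u-c["cx"])/c["fx"]; b=(v-c["cy"])/c["fy"]; r=np.hypot(a,b)+1e-9
    t=np.tan(np.minimum(r,1.5))/r
    P=np.stack([a*t*z,-b*t*z,-z,np.ones_like(z)],-1)@np.array(c["cam_to_world"]).T
    return P[...,:3]
def yaw(o):
    x,y,z,w=o["ee_rot"]; return np.arctan2(1-2*(x*x+z*z),2*(x*y-w*z))
E
python3 - <<'E'
from h import *
c=camera("wrist"); save(c,"w1.png"); P=fpts(c); ok=c["range_z"]>0
print(np.round(c["cam_to_world"],3).tolist(),c["fx"],c["cx"],c["cy"])
np.savez("w1.npz",P=P,color=c["color"],ok=ok)
def rect(lo,hi,x0=.38,x1=.56,y0=.09,y1=.28):
    m=ok&(P[...,2]>lo)&(P[...,2]<hi)&(P[...,0]>x0)&(P[...,0]<x1)&(P[...,1]>y0)&(P[...,1]<y1)
    p=P[m]; print(lo,len(p)); 
    if len(p)>5: print(p.mean(0).round(4),cv2.minAreaRect((p[:,:2]*1000).astype(np.float32)))
rect(.011,.018);rect(.066,.082);rect(.070,.080);rect(.034,.046)
for q in ["jig","knob_wing","knob_finger","module_center"]:
    for r in regions_of(c,q)[:2]:
        p=P[r["region"]&ok]; print(q,round(r["p"],2),np.round(r["centre"]),len(p),np.round(np.median(p,0),3) if len(p) else "")
E
```

```text
[[0.957, -0.276, -0.086, 0.43], [0.289, 0.915, 0.282, 0.307], [0.001, -0.295, 0.956, 0.314], [0.0, 0.0, 0.0, 1.0]] 371.64829954431775 321.1866279261816 238.9818656157373
0.011 8745
[0.4634 0.197  0.014 ] ((469.7762145996094, 178.99539184570312), (96.60489654541016, 136.37484741210938), 18.33860206604004)
0.066 1395
[0.4599 0.2086 0.0709] ((461.239501953125, 204.42800903320312), (9.92898941040039, 100.92406463623047), 17.94544219970703)
0.07 816
[0.4595 0.2101 0.0727] ((461.3460693359375, 204.09841918945312), (9.244843482971191, 100.2374496459961), 18.00472068786621)
0.034 433
[0.4725 0.1832 0.0401] ((466.467529296875, 176.6307830810547), (69.42678833007812, 87.88383483886719), 15.912590980529785)
jig 0.72 [269. 324.] 13813 [0.463 0.2   0.014]
knob_wing 0.87 [272. 322.] 2875 [0.462 0.206 0.066]
knob_finger 0.71 [273. 322.] 2832 [0.463 0.206 0.066]
module_center 0.75 [328. 315.] 1375 [0.476 0.147 0.032]
```

View pics/w1.png

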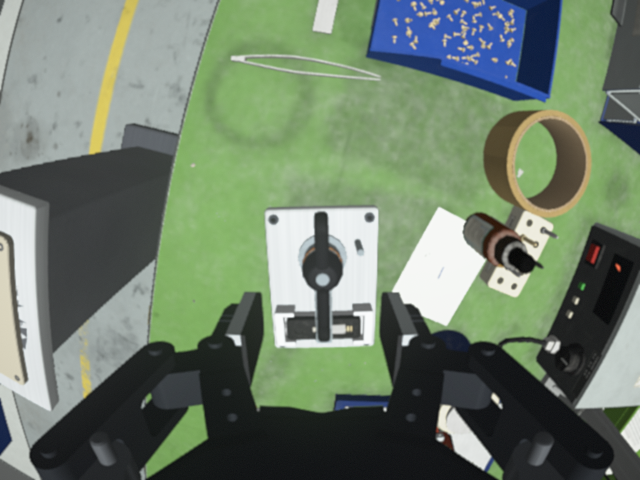

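The wrist view shows the knob at (322,270), the module in its nest at (322,328) and the bottle at (490,240). From depth: pivot (0.4615,0.204), jig yaw −72.0°, so the grip point is (0.4504,0.2382). I lower onto the wing and grip gently.

Request:
step_arm(
  increments=[
    [0.035,-0.0007,0.0027,-0.02,0.023],
    [0.035,0,0,-0.03,0],
    [0.035,0,0,-0.03,0],
    [0.035,0,0,-0.025,0],
    [0.035,0,0,-0.02,0],
    [0.035,0,0,0,0],
    [0.016,0,0,0,0],
    [0.016,0,0,0,0],
    [0.016,0,0,0,0],
  ],
  force=20,
)

```text
clock: 2.55
position: [0.4506, 0.2407, 0.048]
ee_rot: [0.415, 0.573, -0.413, 0.573]
ft_force: [1.2, -0.2, -0.3]
grip_width: 0.19
```

Request:
step_arm(
  increments=[
    [0.006,0,0,0,0],
    [0.006,0,0,0,0],
    [0.006,0,0,0,0],
    [0.006,0,0,0,0],
  ],
)

```text
clock: 2.88
position: [0.4499, 0.2404, 0.0479]
ee_rot: [0.415, 0.573, -0.414, 0.573]
ft_force: [-5.5, -0.9, 7.6]
grip_width: 0.114
```

Request:
step_arm(
  increments=[
    [0.006,-0.001,-0.0004,0,0.03],
    [0.006,-0.001,-0.0004,0,0.03],
    [0.006,-0.001,-0.0004,0,0.03],
  ],
)

```text
clock: 3.13
position: [0.447, 0.2393, 0.0479]
ee_rot: [0.388, 0.591, -0.387, 0.591]
ft_force: [-2.1, 0.8, 5.5]
grip_width: 0.112
```

Request:
step_arm(
  increments=[
    [0.006,-0.001,-0.0004,0,0.03],
  ],
)

```text
clock: 3.22
position: [0.4462, 0.239, 0.0479]
ee_rot: [0.38, 0.597, -0.378, 0.597]
ft_force: [-5.7, 1.0, 6.5]
grip_width: 0.112
```

```bash
cat > s.py <<'E'
from h import *
piv=np.array([.4615,.204])
def st():
    o=monitor.get_obs(); p=o["position"][:2]-piv; a=np.arctan2(p[1],p[0])
    t=np.array([-np.sin(a),np.cos(a)]); r=p/np.hypot(*p); F=np.array(o["ft_force"])
    print("t",round(o["clock"],2),"pos",o["position"].round(4),"R",round(np.hypot(*p)*1e3,1),"posang",round(a-np.radians(108),3),"yawang",round(yaw(o)-np.radians(18),3),"Ftan",round(F[:2]@t,1),"Frad",round(F[:2]@r,1),"Fz",round(F[2],1),"Mz",round(o["torque"][2],2),"w",round(o["grip_width"],3))
st()
E
python3 s.py
```

```text
t 3.22 pos [0.4462 0.239  0.0479] R 38.2 posang 0.099 yawang 0.126 Ftan 4.8 Frad 3.2 Fz 6.5 Mz -0.41 w 0.112
```

```bash
sed -i 's/^st()$//' s.py; cat >> s.py <<'E'
    T=o["torque"][2]+p[0]*F[1]-p[1]*F[0]; print("  TWIST",round(T,2),"equiv N at grip",round(T/.036,1))
st()
E
python3 s.py
```

```text
t 3.22 pos [0.4462 0.239  0.0479] R 38.2 posang 0.099 yawang 0.126 Ftan 4.8 Frad 3.2 Fz 6.5 Mz -0.41 w 0.112
  TWIST -0.23 equiv N at grip -6.3
```

Request:
step_arm(
  increments=[
    [0.006,-0.0011,-0.0002,0,0.025],
  ],
)

```text
clock: 3.3
position: [0.4448, 0.2384, 0.0478]
ee_rot: [0.372, 0.602, -0.371, 0.602]
ft_force: [-2.5, -1.0, 7.7]
grip_width: 0.114
```

```bash
python3 s.py
```

```text
t 3.3 pos [0.4448 0.2384 0.0478] R 38.2 posang 0.138 yawang 0.151 Ftan 2.7 Frad 0.2 Fz 7.7 Mz -0.27 w 0.114
  TWIST -0.17 equiv N at grip -4.6
```

Request:
step_arm(
  increments=[
    [0.006,-0.0008,-0.0002,0,0.018],
  ],
)

```text
clock: 3.38
position: [0.4445, 0.2383, 0.0479]
ee_rot: [0.367, 0.605, -0.365, 0.605]
ft_force: [0.3, 0.5, 4.2]
grip_width: 0.116
```

```bash
python3 s.py
```

```text
t 3.38 pos [0.4445 0.2383 0.0479] R 38.2 posang 0.146 yawang 0.169 Ftan -0.5 Frad 0.3 Fz 4.2 Mz -0.44 w 0.116
  TWIST -0.46 equiv N at grip -12.7
```

Request:
step_arm(
  increments=[
    [0.006,-0.0004,-0.0001,0,0.008],
  ],
)

```text
clock: 3.47
position: [0.4444, 0.2382, 0.0479]
ee_rot: [0.365, 0.606, -0.363, 0.607]
ft_force: [0.8, 1.3, 4.9]
grip_width: 0.115
```

```bash
python3 s.py
```

```text
t 3.47 pos [0.4444 0.2382 0.0479] R 38.2 posang 0.149 yawang 0.176 Ftan -1.3 Frad 0.8 Fz 4.9 Mz -0.53 w 0.115
  TWIST -0.58 equiv N at grip -16.1
```

Request:
step_arm(
  increments=[
    [0.006,0.00105,0.00046,0,-0.03],
    [0.006,0.00105,0.00043,0,-0.03],
    [0.006,0.00105,0.0004,0,-0.03],
    [0.006,0.00108,0.00038,0,-0.03],
    [0.006,0.00108,0.00036,0,-0.03],
    [0.006,0.0011,0.00034,0,-0.03],
    [0.006,0.0011,0.00032,0,-0.03],
    [0.006,0.0011,0.0003,0,-0.03],
    [0.006,0.0011,0.00028,0,-0.03],
  ],
)

```text
clock: 4.22
position: [0.4532, 0.2414, 0.0478]
ee_rot: [0.443, 0.552, -0.442, 0.551]
ft_force: [-7.2, -2.4, 15.5]
grip_width: 0.115
```

```bash
python3 s.py
```

```text
t 4.22 pos [0.4532 0.2414 0.0478] R 38.3 posang -0.097 yawang -0.096 Ftan 7.5 Frad -0.8 Fz 15.5 Mz 0.09 w 0.115
  TWIST 0.38 equiv N at grip 10.4
```

Request:
step_arm(
  increments=[
    [0.006,0.00112,0.00025,0,-0.03],
  ],
)

```text
clock: 4.3
position: [0.4543, 0.2416, 0.0478]
ee_rot: [0.451, 0.545, -0.45, 0.545]
ft_force: [-6.3, -1.8, 12.8]
grip_width: 0.109
```

```bash
python3 s.py
```

```text
t 4.3 pos [0.4543 0.2416 0.0478] R 38.3 posang -0.126 yawang -0.125 Ftan 6.5 Frad -0.6 Fz 12.8 Mz 0.08 w 0.109
  TWIST 0.33 equiv N at grip 9.1
```

Request:
step_arm(
  increments=[
    [0.006,0.00085,0.0002,0.0003,-0.023],
    [0.006,0.0005,0.0001,0.0003,-0.012],
  ],
)

```text
clock: 4.47
position: [0.4554, 0.2417, 0.0479]
ee_rot: [0.46, 0.537, -0.46, 0.537]
ft_force: [-6.1, -0.9, 5.7]
grip_width: 0.114
```

```bash
python3 s.py
```

```text
t 4.47 pos [0.4554 0.2417 0.0479] R 38.2 posang -0.154 yawang -0.16 Ftan 6.2 Frad 0.1 Fz 5.7 Mz 0.24 w 0.114
  TWIST 0.48 equiv N at grip 13.3
```

Request:
step_arm(
  increments=[
    [0.006,0.0005,0.0001,0,-0.013],
  ],
)

```text
clock: 4.55
position: [0.4557, 0.2417, 0.0478]
ee_rot: [0.463, 0.535, -0.463, 0.534]
ft_force: [-7.6, -2.1, 9.9]
grip_width: 0.117
```

```bash
python3 s.py
```

```text
t 4.55 pos [0.4557 0.2417 0.0478] R 38.2 posang -0.16 yawang -0.172 Ftan 7.8 Frad -0.9 Fz 9.9 Mz 0.37 w 0.117
  TWIST 0.67 equiv N at grip 18.5
```

Request:
step_arm(
  increments=[
    [0.006,-0.00113,-0.0002,0,0.03],
    [0.006,-0.00112,-0.00023,0,0.03],
    [0.006,-0.00111,-0.00026,0,0.03],
    [0.006,-0.0011,-0.0003,0,0.03],
    [0.006,-0.0011,-0.00033,0,0.03],
    [0.006,-0.0011,-0.00036,0,0.03],
    [0.006,-0.00108,-0.00038,0,0.03],
    [0.006,-0.00106,-0.0004,0,0.03],
    [0.006,-0.00105,-0.00043,0,0.03],
    [0.006,-0.00104,-0.00046,0,0.03],
    [0.006,-0.00103,-0.00049,0,0.03],
  ],
)

```text
clock: 5.47
position: [0.4447, 0.2383, 0.048]
ee_rot: [0.37, 0.603, -0.368, 0.603]
ft_force: [-0.7, 1.1, 4.0]
grip_width: 0.116
```

```bash
python3 s.py
```

```text
t 5.47 pos [0.4447 0.2383 0.048 ] R 38.2 posang 0.142 yawang 0.159 Ftan 0.1 Frad 1.3 Fz 4.0 Mz -0.33 w 0.116
  TWIST -0.33 equiv N at grip -9.1
```

Request:
step_arm(
  increments=[
    [0.006,-0.0006,-0.0003,0,0.015],
  ],
)

```text
clock: 5.55
position: [0.444, 0.238, 0.0479]
ee_rot: [0.365, 0.606, -0.364, 0.606]
ft_force: [-1.2, 1.1, 5.2]
grip_width: 0.108
```

```bash
python3 s.py
```

```text
t 5.55 pos [0.444  0.238  0.0479] R 38.2 posang 0.161 yawang 0.174 Ftan 0.6 Frad 1.6 Fz 5.2 Mz -0.29 w 0.108
  TWIST -0.27 equiv N at grip -7.5
```

Request:
step_arm(
  increments=[
    [0.006,-0.0006,-0.0003,0,0.015],
  ],
)

```text
clock: 5.63
position: [0.4437, 0.2378, 0.048]
ee_rot: [0.361, 0.608, -0.359, 0.609]
ft_force: [1.7, 2.4, 4.1]
grip_width: 0.117
```

```bash
python3 s.py
```

```text
t 5.63 pos [0.4437 0.2378 0.048 ] R 38.2 posang 0.17 yawang 0.188 Ftan -2.6 Frad 1.4 Fz 4.1 Mz -0.38 w 0.117
  TWIST -0.48 equiv N at grip -13.4
```

Request:
step_arm(
  increments=[
    [0.006,-0.0004,-0.0002,0,0.01],
  ],
)

```text
clock: 5.72
position: [0.4436, 0.2377, 0.048]
ee_rot: [0.358, 0.61, -0.356, 0.611]
ft_force: [1.9, 3.2, 5.2]
grip_width: 0.113
```

```bash
python3 s.py
```

```text
t 5.72 pos [0.4436 0.2377 0.048 ] R 38.1 posang 0.176 yawang 0.198 Ftan -3.2 Frad 1.9 Fz 5.2 Mz -0.42 w 0.113
  TWIST -0.54 equiv N at grip -15.1
```

Request:
step_arm(
  increments=[
    [0.006,0.00102,0.0005,0,-0.03],
    [0.006,0.00103,0.00048,0,-0.03],
    [0.006,0.00104,0.00046,0,-0.03],
    [0.006,0.00105,0.00043,0,-0.03],
    [0.006,0.00106,0.0004,0,-0.03],
    [0.006,0.00108,0.00038,0,-0.03],
    [0.006,0.0011,0.00035,0,-0.03],
    [0.006,0.0011,0.00032,0,-0.03],
    [0.006,0.0011,0.00028,0,-0.03],
    [0.006,0.00112,0.00025,0,-0.03],
    [0.006,0.00113,0.00022,0,-0.03],
    [0.006,0.00114,0.0002,0,-0.03],
  ],
)

```text
clock: 6.72
position: [0.4555, 0.2417, 0.0478]
ee_rot: [0.461, 0.537, -0.46, 0.536]
ft_force: [-5.4, 0.2, 11.4]
grip_width: 0.115
```

```bash
python3 s.py
```

```text
t 6.72 pos [0.4555 0.2417 0.0478] R 38.2 posang -0.158 yawang -0.163 Ftan 5.3 Frad 1.0 Fz 11.4 Mz 0.16 w 0.115
  TWIST 0.36 equiv N at grip 10.1
```

Request:
step_arm(
  increments=[
    [0.006,0.0007,0.0001,0,-0.017],
  ],
)

```text
clock: 6.8
position: [0.4563, 0.2418, 0.0478]
ee_rot: [0.466, 0.533, -0.465, 0.532]
ft_force: [-4.5, 0.6, 12.3]
grip_width: 0.112
```

```bash
python3 s.py
```

```text
t 6.8 pos [0.4563 0.2418 0.0478] R 38.2 posang -0.177 yawang -0.18 Ftan 4.4 Frad 1.2 Fz 12.3 Mz 0.18 w 0.112
  TWIST 0.35 equiv N at grip 9.6
```

Request:
step_arm(
  increments=[
    [0.006,0.0005,0.0001,0,-0.013],
  ],
)

```text
clock: 6.88
position: [0.4565, 0.2419, 0.0478]
ee_rot: [0.469, 0.53, -0.468, 0.529]
ft_force: [-7.2, 0.5, 12.8]
grip_width: 0.112
```

```bash
python3 s.py
```

```text
t 6.88 pos [0.4565 0.2419 0.0478] R 38.2 posang -0.184 yawang -0.192 Ftan 7.0 Frad 1.4 Fz 12.8 Mz 0.35 w 0.112
  TWIST 0.62 equiv N at grip 17.2
```

Request:
step_arm(
  increments=[
    [0.006,0.0004,0.0001,0,-0.01],
  ],
)

```text
clock: 6.97
position: [0.4567, 0.2419, 0.0478]
ee_rot: [0.471, 0.528, -0.471, 0.527]
ft_force: [-7.3, -0.7, 14.7]
grip_width: 0.111
```

```bash
python3 s.py
```

```text
t 6.97 pos [0.4567 0.2419 0.0478] R 38.2 posang -0.188 yawang -0.202 Ftan 7.3 Frad 0.2 Fz 14.7 Mz 0.44 w 0.111
  TWIST 0.72 equiv N at grip 20.0
```

Request:
step_arm(
  increments=[
    [0.006,-0.00121,-0.00015,0,0.032],
    [0.006,-0.00121,-0.00019,0,0.032],
    [0.006,-0.0012,-0.00023,0,0.032],
    [0.006,-0.00119,-0.00027,0,0.032],
    [0.006,-0.00118,-0.00031,0,0.032],
    [0.006,-0.00117,-0.00035,0,0.032],
    [0.006,-0.00116,-0.00038,0,0.032],
    [0.006,-0.00115,-0.00042,0,0.032],
    [0.006,-0.00113,-0.00045,0,0.032],
    [0.006,-0.00112,-0.00048,0,0.032],
    [0.006,-0.0011,-0.00052,0,0.032],
    [0.006,-0.00109,-0.00055,0,0.032],
  ],
)

```text
clock: 7.97
position: [0.4438, 0.2378, 0.0479]
ee_rot: [0.362, 0.608, -0.361, 0.608]
ft_force: [0.4, 2.3, 7.6]
grip_width: 0.114
```

```bash
python3 s.py
```

```text
t 7.97 pos [0.4438 0.2378 0.0479] R 38.2 posang 0.167 yawang 0.183 Ftan -1.4 Frad 1.8 Fz 7.6 Mz -0.26 w 0.114
  TWIST -0.32 equiv N at grip -8.8
```

Request:
step_arm(
  increments=[
    [0.006,-0.0007,-0.0003,0,0.02],
  ],
)

```text
clock: 8.05
position: [0.4431, 0.2374, 0.0479]
ee_rot: [0.356, 0.611, -0.355, 0.611]
ft_force: [-1.7, 1.3, 8.6]
grip_width: 0.115
```

```bash
python3 s.py
```

```text
t 8.05 pos [0.4431 0.2374 0.0479] R 38.2 posang 0.19 yawang 0.203 Ftan 0.8 Frad 2.0 Fz 8.6 Mz -0.28 w 0.115
  TWIST -0.25 equiv N at grip -6.9
```

Request:
step_arm(
  increments=[
    [0.006,-0.0005,-0.0003,0,0.014],
  ],
)

```text
clock: 8.13
position: [0.4428, 0.2373, 0.0479]
ee_rot: [0.352, 0.613, -0.35, 0.614]
ft_force: [0.6, 3.1, 6.5]
grip_width: 0.11
```

```bash
python3 s.py
```

```text
t 8.13 pos [0.4428 0.2373 0.0479] R 38.2 posang 0.198 yawang 0.217 Ftan -2.0 Frad 2.4 Fz 6.5 Mz -0.4 w 0.11
  TWIST -0.48 equiv N at grip -13.3
```

Request:
step_arm(
  increments=[
    [0.006,-0.0004,-0.0002,0,0.01],
  ],
)

```text
clock: 8.22
position: [0.4427, 0.2372, 0.048]
ee_rot: [0.349, 0.615, -0.347, 0.616]
ft_force: [2.5, 3.1, 4.8]
grip_width: 0.108
```

Request:
step_arm(
  increments=[
    [0.006,0.00114,0.00062,0,-0.034],
    [0.006,0.00116,0.00058,0,-0.034],
    [0.006,0.00118,0.00054,0,-0.034],
    [0.006,0.0012,0.0005,0,-0.034],
    [0.006,0.00122,0.00046,0,-0.034],
    [0.006,0.00123,0.00042,0,-0.034],
    [0.006,0.00124,0.00038,0,-0.034],
    [0.006,0.00125,0.00034,0,-0.034],
    [0.006,0.00126,0.0003,0,-0.034],
    [0.006,0.00127,0.00026,0,-0.034],
    [0.006,0.00128,0.00022,0,-0.034],
    [0.006,0.00129,0.00018,0,-0.034],
  ],
)

```text
clock: 9.22
position: [0.4563, 0.2418, 0.0479]
ee_rot: [0.466, 0.532, -0.466, 0.532]
ft_force: [-4.6, 0.7, 12.4]
grip_width: 0.112
```

```bash
python3 s.py
```

```text
t 9.22 pos [0.4563 0.2418 0.0479] R 38.2 posang -0.179 yawang -0.183 Ftan 4.4 Frad 1.3 Fz 12.4 Mz 0.2 w 0.112
  TWIST 0.37 equiv N at grip 10.3
```

Request:
step_arm(
  increments=[
    [0.006,0.0007,0.0001,0,-0.02],
  ],
)

```text
clock: 9.3
position: [0.4572, 0.2419, 0.0479]
ee_rot: [0.472, 0.527, -0.471, 0.527]
ft_force: [-4.4, 1.4, 10.8]
grip_width: 0.11
```

Request:
step_arm(
  increments=[
    [0.006,0.0004,0,0,-0.01],
  ],
)

```text
clock: 9.38
position: [0.4574, 0.242, 0.0479]
ee_rot: [0.474, 0.525, -0.474, 0.525]
ft_force: [-5.9, 0.8, 12.7]
grip_width: 0.112
```

```bash
python3 s.py
```

```text
t 9.38 pos [0.4574 0.242  0.0479] R 38.2 posang -0.207 yawang -0.212 Ftan 5.8 Frad 1.4 Fz 12.7 Mz 0.18 w 0.112
  TWIST 0.41 equiv N at grip 11.3
```

Request:
step_arm(
  increments=[
    [0.006,0.0005,0,0,-0.012],
  ],
)

```text
clock: 9.47
position: [0.4577, 0.242, 0.0478]
ee_rot: [0.477, 0.522, -0.477, 0.522]
ft_force: [-7.2, 1.1, 13.7]
grip_width: 0.112
```

```bash
python3 s.py
```

```text
t 9.47 pos [0.4577 0.242  0.0478] R 38.2 posang -0.214 yawang -0.223 Ftan 7.1 Frad 1.8 Fz 13.7 Mz 0.36 w 0.112
  TWIST 0.63 equiv N at grip 17.5
```

Request:
step_arm(
  increments=[
    [0.006,0.0003,0,0,-0.007],
  ],
)

```text
clock: 9.55
position: [0.4578, 0.242, 0.0478]
ee_rot: [0.479, 0.521, -0.479, 0.52]
ft_force: [-7.0, -0.3, 13.0]
grip_width: 0.111
```

Request:
step_arm(
  increments=[
    [0.006,-0.00136,-0.00017,0,0.036],
    [0.006,-0.00136,-0.00021,0,0.036],
    [0.006,-0.00135,-0.00026,0,0.036],
    [0.006,-0.00134,-0.0003,0,0.036],
    [0.006,-0.00133,-0.00035,0,0.036],
    [0.006,-0.00132,-0.0004,0,0.036],
    [0.006,-0.0013,-0.00044,0,0.036],
    [0.006,-0.00128,-0.00049,0,0.036],
    [0.006,-0.00126,-0.00053,0,0.036],
    [0.006,-0.00124,-0.00058,0,0.036],
    [0.006,-0.00122,-0.00062,0,0.036],
    [0.006,-0.0012,-0.00066,0,0.036],
  ],
)

```text
clock: 10.55
position: [0.4431, 0.2374, 0.0479]
ee_rot: [0.356, 0.611, -0.355, 0.611]
ft_force: [-1.9, 3.2, 7.7]
grip_width: 0.113
```

```bash
python3 s.py
```

```text
t 10.55 pos [0.4431 0.2374 0.0479] R 38.1 posang 0.189 yawang 0.203 Ftan 0.1 Frad 3.7 Fz 7.7 Mz -0.32 w 0.113
  TWIST -0.31 equiv N at grip -8.7
```

Request:
step_arm(
  increments=[
    [0.006,-0.0007,-0.0004,0,0.02],
  ],
)

```text
clock: 10.63
position: [0.4423, 0.2369, 0.0479]
ee_rot: [0.35, 0.615, -0.349, 0.615]
ft_force: [-0.7, 3.4, 8.3]
grip_width: 0.111
```

```bash
python3 s.py
```

```text
t 10.63 pos [0.4423 0.2369 0.0479] R 38.1 posang 0.213 yawang 0.223 Ftan -1.1 Frad 3.2 Fz 8.3 Mz -0.28 w 0.111
  TWIST -0.32 equiv N at grip -8.9
```

Request:
step_arm(
  increments=[
    [0.006,-0.0005,-0.0003,0,0.014],
  ],
)

```text
clock: 10.72
position: [0.4418, 0.2366, 0.0479]
ee_rot: [0.346, 0.617, -0.344, 0.617]
ft_force: [-1.5, 2.7, 9.0]
grip_width: 0.115
```

```bash
python3 s.py
```

```text
t 10.72 pos [0.4418 0.2366 0.0479] R 38.1 posang 0.229 yawang 0.236 Ftan -0.1 Frad 3.1 Fz 9.0 Mz -0.19 w 0.115
  TWIST -0.19 equiv N at grip -5.3
```

Request:
step_arm(
  increments=[
    [0.006,-0.0005,-0.0003,0,0.015],
  ],
)

```text
clock: 10.8
position: [0.4413, 0.2363, 0.0479]
ee_rot: [0.342, 0.62, -0.34, 0.62]
ft_force: [-1.9, 3.3, 8.1]
grip_width: 0.114
```

```bash
python3 s.py
```

```text
t 10.8 pos [0.4413 0.2363 0.0479] R 38.1 posang 0.244 yawang 0.251 Ftan -0.1 Frad 3.8 Fz 8.1 Mz -0.16 w 0.114
  TWIST -0.17 equiv N at grip -4.7
```

Request:
step_arm(
  increments=[
    [0.006,-0.0004,-0.0002,0,0.01],
  ],
)

```text
clock: 10.88
position: [0.441, 0.2361, 0.0479]
ee_rot: [0.338, 0.621, -0.337, 0.621]
ft_force: [-1.4, 3.4, 7.9]
grip_width: 0.113
```

```bash
python3 s.py
```

```text
t 10.88 pos [0.441  0.2361 0.0479] R 38.1 posang 0.256 yawang 0.261 Ftan -0.7 Frad 3.6 Fz 7.9 Mz -0.14 w 0.113
  TWIST -0.16 equiv N at grip -4.5
```

Request:
step_arm(
  increments=[
    [0.006,-0.00064,-0.00041,0,0.02],
    [0.006,-0.00064,-0.00042,0,0.02],
  ],
)

```text
clock: 11.05
position: [0.4397, 0.2352, 0.0479]
ee_rot: [0.326, 0.628, -0.324, 0.628]
ft_force: [-2.0, 3.4, 8.9]
grip_width: 0.113
```

```bash
python3 s.py
```

```text
t 11.05 pos [0.4397 0.2352 0.0479] R 38.1 posang 0.296 yawang 0.301 Ftan -0.3 Frad 4.0 Fz 8.9 Mz -0.07 w 0.113
  TWIST -0.08 equiv N at grip -2.3
```

Request:
step_arm(
  increments=[
    [0.006,-0.00062,-0.00044,0,0.02],
    [0.006,-0.00061,-0.00045,0,0.02],
  ],
)

```text
clock: 11.22
position: [0.4385, 0.2343, 0.0479]
ee_rot: [0.313, 0.634, -0.312, 0.634]
ft_force: [-1.5, 3.0, 8.0]
grip_width: 0.116
```

```bash
python3 s.py
```

```text
t 11.22 pos [0.4385 0.2343 0.0479] R 38.1 posang 0.336 yawang 0.341 Ftan -0.6 Frad 3.3 Fz 8.0 Mz 0.02 w 0.116
  TWIST -0.0 equiv N at grip -0.0
```

```bash
python3 - <<'E'
import numpy as np
th=np.radians(108)+.336+.08*np.arange(15); p=38.1*np.c_[np.cos(th),np.sin(th)]
print(np.diff(p,axis=0).round(2).tolist())
E
```

```text
[[-2.35, -1.94], [-2.19, -2.12], [-2.01, -2.29], [-1.82, -2.44], [-1.62, -2.58], [-1.41, -2.7], [-1.19, -2.81], [-0.96, -2.89], [-0.73, -2.96], [-0.49, -3.01], [-0.25, -3.04], [-0.0, -3.05], [0.24, -3.04], [0.48, -3.01]]
```

Request:
step_arm(
  increments=[
    [0.006,-0.00235,-0.00194,0,0.08],
    [0.006,-0.00219,-0.00212,0,0.08],
    [0.006,-0.00201,-0.00229,0,0.08],
    [0.006,-0.00182,-0.00244,0,0.08],
    [0.006,-0.00162,-0.00258,0,0.08],
    [0.006,-0.00141,-0.0027,0,0.08],
  ],
)

```text
clock: 11.72
position: [0.4272, 0.2202, 0.0479]
ee_rot: [0.152, 0.69, -0.151, 0.691]
ft_force: [-0.2, 4.1, 5.2]
grip_width: 0.116
```

```bash
python3 s.py
```

```text
t 11.72 pos [0.4272 0.2202 0.0479] R 38.0 posang 0.816 yawang 0.825 Ftan -3.6 Frad 2.0 Fz 5.2 Mz 0.1 w 0.116
  TWIST -0.04 equiv N at grip -1.2
```

Request:
step_arm(
  increments=[
    [0.006,-0.00119,-0.00281,0,0.08],
    [0.006,-0.00096,-0.00289,0,0.08],
    [0.006,-0.00073,-0.00296,0,0.08],
    [0.006,-0.00049,-0.00301,0,0.08],
    [0.006,-0.00025,-0.00304,0,0.08],
    [0.006,0,-0.00305,0,0.08],
  ],
)

```text
clock: 12.22
position: [0.4238, 0.2026, 0.0479]
ee_rot: [-0.016, 0.706, 0.018, 0.708]
ft_force: [0.3, 5.0, 4.8]
grip_width: 0.114
```

```bash
python3 s.py
```

```text
t 12.22 pos [0.4238 0.2026 0.0479] R 37.7 posang -4.989 yawang 1.305 Ftan -5.0 Frad -0.5 Fz 4.8 Mz 0.14 w 0.114
  TWIST -0.05 equiv N at grip -1.3
```

Request:
step_arm(
  increments=[
    [0.006,0.00024,-0.00304,0,0.08],
    [0.006,0.00048,-0.00301,0,0.08],
    [0.006,0,0,0,0],
    [0.035,0,0,0,0],
    [0.035,0,0,0,0],
    [0.035,0,0,0,0],
    [0.035,0,0,0.02,0],
    [0.035,0,0,0.03,0],
    [0.035,0,0,0.04,0],
    [0.035,0,0,0.03,0],
  ],
)

```text
clock: 13.05
position: [0.4237, 0.1949, 0.1691]
ee_rot: [-0.071, 0.703, 0.071, 0.703]
ft_force: [0.5, 0.6, 0.0]
grip_width: 0.411
```

```bash
python3 s.py; python3 - <<'E'
from h import *
c=camera("wrist"); save(c,"w2.png"); P=fpts(c); ok=c["range_z"]>0
def rect(lo,hi,x0=.38,x1=.56,y0=.09,y1=.28):
    m=ok&(P[...,2]>lo)&(P[...,2]<hi)&(P[...,0]>x0)&(P[...,0]<x1)&(P[...,1]>y0)&(P[...,1]<y1)
    p=P[m]; print(lo,len(p),cv2.minAreaRect((p[:,:2]*1000).astype(np.float32)) if len(p)>5 else "")
rect(.011,.018);rect(.066,.082);rect(.036,.046)
for r in regions_of(c,"module_center")[:3]:
    m=r["region"]&ok; p=P[m]; q=p[(p[:,2]>.0325)&(p[:,2]<.0365)]
    print(round(r["p"],2),np.round(r["centre"]),len(p),np.round(np.median(p,0),4),len(q),cv2.minAreaRect((q[:,:2]*1000).astype(np.float32)) if len(q)>5 else "")
E
```

```text
t 13.05 pos [0.4237 0.1949 0.1691] R 38.8 posang -4.791 yawang 1.459 Ftan -0.4 Frad -0.6 Fz 0.0 Mz 0.01 w 0.411
  TWIST -0.01 equiv N at grip -0.2
0.011 9348 ((469.28204345703125, 178.68875122070312), (95.94953155517578, 137.0773162841797), 17.68458366394043)
0.066 1414 ((460.50665283203125, 203.30426025390625), (100.03298950195312, 10.525338172912598), 12.152436256408691)
0.036 337 ((487.1878662109375, 213.0320281982422), (86.25588989257812, 30.599388122558594), 18.34724998474121)
0.97 [270. 251.] 1657 [0.4717 0.143  0.0324] 751 ((474.37841796875, 143.14437866210938), (59.510032653808594, 21.37250328063965), 18.232675552368164)
```

View pics/w2.png

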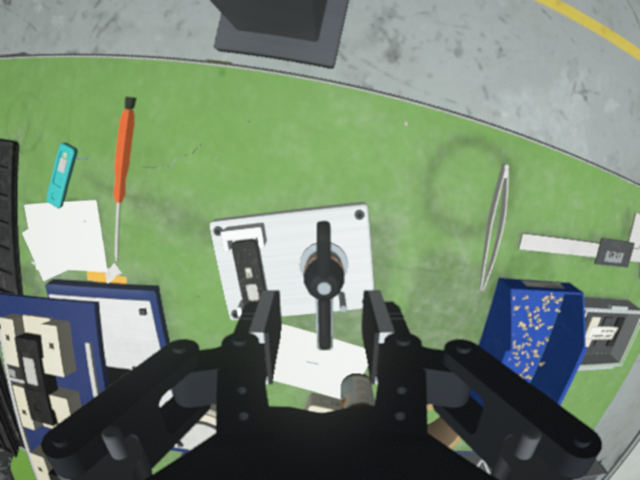

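The knob reads about 1.47 rad and its finger is clear of the nest. The module lies open in the nest at pixel (247,270). Now I pick it up.

Request:
step_arm(
  increments=[
    [0.036,0.0183,-0.0168,0,0.037],
    [0.036,0.0183,-0.0168,0,0.037],
    [0.036,0.0182,-0.0168,0,0.037],
    [0.036,0,0,-0.03,0],
    [0.036,0,0,-0.03,0],
    [0.036,0,0,-0.03,0],
    [0.036,0,0,-0.02,0],
    [0.036,0,0,0,0],
    [0.036,0,0,0,0],
  ],
)

```text
clock: 13.9
position: [0.4777, 0.1443, 0.0561]
ee_rot: [-0.111, 0.699, 0.11, 0.697]
ft_force: [0.6, -0.1, 0.9]
grip_width: 0.418
```

```bash
python3 s.py; python3 - <<'E'
from h import *
c=camera("wrist"); P=fpts(c); ok=c["range_z"]>0; save(c,"w3.png",(200,480,160,480),2)
for r in regions_of(c,"module_center")[:3]:
    m=r["region"]&ok; p=P[m]; q=p[(p[:,2]>.0325)&(p[:,2]<.0365)]
    print(round(r["p"],2),np.round(r["centre"]),len(p),np.round(np.median(p,0),4),len(q),cv2.minAreaRect((q[:,:2]*1000).astype(np.float32)) if len(q)>5 else "")
E
```

```text
t 13.9 pos [0.4777 0.1443 0.0561] R 61.8 posang -3.191 yawang 1.57 Ftan 0.5 Frad 0.3 Fz 0.9 Mz 0.03 w 0.418
  TWIST 0.06 equiv N at grip 1.6
0.91 [282. 324.] 5142 [0.4762 0.1437 0.0325] 2641 ((479.8868408203125, 144.73800659179688), (65.0245361328125, 21.156972885131836), 18.198532104492188)
0.54 [253. 400.] 29701 [0.4513 0.1788 0.0146] 669 ((472.3056945800781, 168.99334716796875), (84.30402374267578, 83.64443969726562), 18.04602813720703)
```

Request:
step_arm(
  increments=[
    [0.036,0.002,0.0006,-0.015,0],
    [0.036,0,0,-0.0105,0],
    [0.036,0,0,0,0],
    [0.036,0,0,0,0],
  ],
  force=25,
)

```text
clock: 14.33
position: [0.4806, 0.1455, 0.0317]
ee_rot: [-0.111, 0.699, 0.111, 0.698]
ft_force: [-0.2, 0.2, -0.3]
grip_width: 0.421
```

Request:
step_arm(
  increments=[
    [0.018,0,0,0,0],
    [0.018,0,0,0,0],
    [0.018,0,0,0,0],
    [0.018,0,0,0,0],
  ],
)

```text
clock: 14.67
position: [0.4811, 0.1457, 0.0323]
ee_rot: [-0.11, 0.698, 0.111, 0.699]
ft_force: [-1.9, -0.6, 7.2]
grip_width: 0.227
```

```bash
python3 s.py; python3 - <<'E'
from h import *
c=camera("wrist"); save(c,"w4.png",(200,380,200,440),3)
E
```

```text
t 14.67 pos [0.4811 0.1457 0.0323] R 61.5 posang -3.132 yawang 1.571 Ftan -2.0 Frad -0.1 Fz 7.2 Mz -0.02 w 0.227
  TWIST -0.14 equiv N at grip -4.0
```

View pics/w4.png

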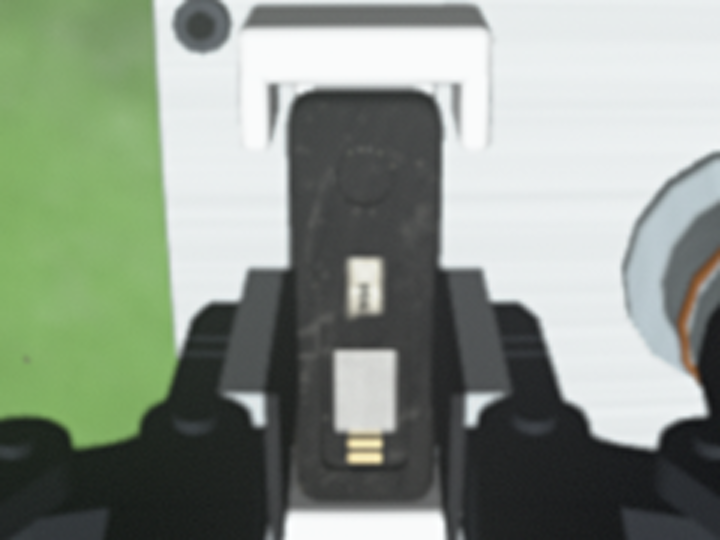

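Request:
step_arm(
  increments=[
    [0.034,0,0,0,0],
    [0.034,0,0,0,0],
    [0.034,0,0,-0.002,0],
    [0.034,0,0,0,0],
    [0.034,0,0,0,0],
  ],
)

```text
clock: 15.13
position: [0.4805, 0.1454, 0.0292]
ee_rot: [-0.111, 0.699, 0.111, 0.698]
ft_force: [-0.1, 0.1, -0.6]
grip_width: 0.399
```

Request:
step_arm(
  increments=[
    [0.018,0,0,0,0],
    [0.018,0,0,0,0],
    [0.018,0,0,0,0],
    [0.018,0,0,0,0],
  ],
)

```text
clock: 15.47
position: [0.4807, 0.1455, 0.0295]
ee_rot: [-0.111, 0.698, 0.111, 0.698]
ft_force: [-0.7, 0.0, 1.2]
grip_width: 0.238
```

Request:
step_arm(
  increments=[
    [0.016,0,0,0,0],
    [0.016,0,0,0,0],
  ],
)

```text
clock: 15.63
position: [0.4806, 0.1456, 0.0295]
ee_rot: [-0.111, 0.698, 0.111, 0.698]
ft_force: [-0.2, -0.5, -0.1]
grip_width: 0.241
```

Request:
step_arm(
  increments=[
    [0.016,0,0,0.005,0],
    [0.016,0,0,0.007,0],
    [0.016,0,0,0,0],
  ],
)

```text
clock: 15.88
position: [0.4815, 0.1458, 0.0429]
ee_rot: [-0.11, 0.698, 0.111, 0.699]
ft_force: [-0.1, 0.4, 0.3]
grip_width: 0.24
```

```bash
python3 - <<'E'
from h import *
c=camera("wrist"); save(c,"w5.png",(200,380,200,440),3); P=fpts(c); ok=c["range_z"]>0
for r in regions_of(c,"module_center")[:2]:
    p=P[r["region"]&ok]; print(round(r["p"],2),len(p),np.round(np.percentile(p,[10,50,90],axis=0),4).tolist())
E
```

```text
(no output)
```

View pics/w5.png

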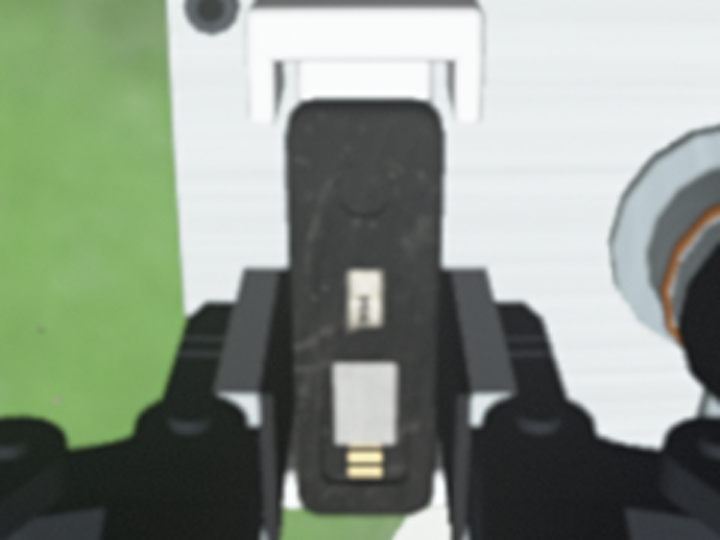

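The module is in the jaws and came up with them. I lift it and carry it over the empty pallet lane (−47.5), away from module_b in y.

Request:
step_arm(
  increments=[
    [0.016,0,0,0.03,0],
    [0.016,0,0,0.035,0],
    [0.016,0,0,0.035,0],
    [0.016,0,0,0,0],
    [0.016,0,-0.02,0,-0.1],
    [0.016,-0.0022,-0.031,0,-0.12],
    [0.016,-0.0022,-0.031,0,-0.12],
    [0.016,-0.0022,-0.031,0,-0.12],
    [0.016,-0.0022,-0.031,0,-0.12],
    [0.016,-0.0022,-0.031,0,-0.12],
    [0.016,-0.0022,-0.031,0,-0.12],
    [0.016,-0.0022,-0.031,0,-0.12],
  ],
)

```text
clock: 16.98
position: [0.4648, -0.093, 0.1413]
ee_rot: [0.22, 0.672, -0.22, 0.672]
ft_force: [1.1, 0.0, 0.7]
grip_width: 0.236
```

Request:
step_arm(
  increments=[
    [0.016,-0.0022,-0.031,0,-0.12],
    [0.016,-0.0022,-0.031,0,-0.12],
    [0.016,-0.0022,-0.031,0,-0.12],
    [0.016,-0.0022,-0.031,0,-0.12],
    [0.016,-0.0022,-0.031,0,-0.12],
    [0.016,-0.0022,-0.031,0,-0.12],
    [0.016,-0.0022,-0.031,0,-0.12],
    [0.016,0,-0.03,0,-0.12],
    [0.016,0,0,0,0],
  ],
)

```text
clock: 17.73
position: [0.4479, -0.3444, 0.1415]
ee_rot: [-0.506, -0.492, 0.508, -0.494]
ft_force: [-0.9, -0.8, -0.6]
grip_width: 0.239
```

```bash
python3 - <<'E'
from h import *
o=monitor.get_obs(); print(o["position"],np.degrees(yaw(o)),o["grip_width"],o["joint_pos"].round(2))
c=camera("wrist"); save(c,"w6.png"); P=fpts(c); ok=c["range_z"]>0
np.savez("w6.npz",P=P,color=c["color"],ok=ok)
for q in ["pallet","module_a_center"]:
  for r in regions_of(c,q)[:4]:
    p=P[r["region"]&ok]; print(q,round(r["p"],2),np.round(r["centre"]),len(p),np.round(np.median(p,0),4),cv2.minAreaRect((p[:,:2]*1000).astype(np.float32)))
E
```

```text
[ 0.44793179 -0.34440063  0.14149205] -1.6316832938581376 0.2391845547718622 [ 0.01  0.31  0.67  1.77 -0.21  1.14  0.72]
pallet 0.79 [152. 385.] 66063 [ 0.4988 -0.2889  0.0038] ((494.87359619140625, -299.57958984375), (282.2129821777344, 198.64938354492188), 88.5306396484375)
pallet 0.59 [ 95. 360.] 2600 [ 0.4794 -0.2476  0.01  ] ((480.3103332519531, -247.98959350585938), (66.37336730957031, 23.89649772644043), 89.31806945800781)
module_a_center 0.77 [396. 351.] 206 [ 0.4727 -0.5212  0.0061] ((473.9833984375, -519.95166015625), (32.80708312988281, 11.085809707641602), 67.74103546142578)
module_a_center 0.71 [124. 441.] 2356 [ 0.5407 -0.2665  0.0099] ((542.5181274414062, -267.02099609375), (66.7763900756836, 24.300731658935547), 87.50341796875)
```

View pics/w6.png

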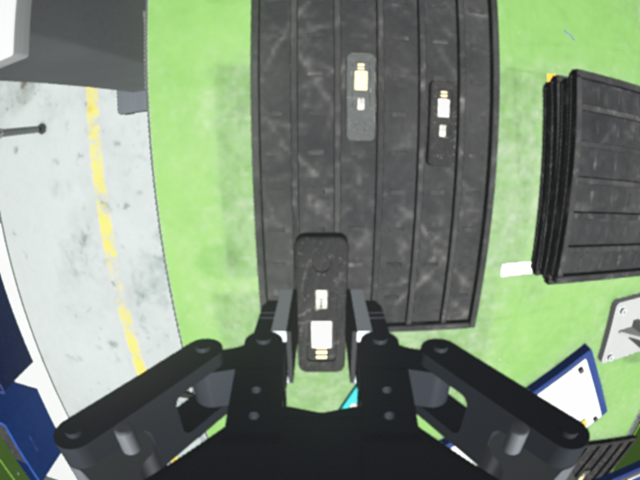

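```bash
python3 - <<'E'
from h import *
d=np.load("w6.npz"); P=d["P"][d["ok"]]
for y0,y1 in [(-.31,-.285),(-.22,-.19)]:
    m=(P[:,1]>y0)&(P[:,1]<y1)&(P[:,0]>.39)&(P[:,0]<.60)&(P[:,2]<.03)
    p=P[m]; h=p[(p[:,2]>.0075)]
    xs=np.sort(h[:,0]); g=np.split(xs,np.where(np.diff(xs)>.004)[0]+1)
    print(y0,[(round(a.min()*1e3,1),round(a.max()*1e3,1),len(a)) for a in g if len(a)>3])
    print(" floor z",np.median(p[p[:,2]<.006][:,2]),"top",np.percentile(h[:,2],90))
E
```

```text
-0.31 [(np.float64(397.8), np.float64(404.7), 291), (np.float64(426.9), np.float64(432.4), 223), (np.float64(458.9), np.float64(463.8), 222), (np.float64(490.2), np.float64(495.7), 230), (np.float64(521.7), np.float64(559.5), 936), (np.float64(580.7), np.float64(588.3), 265)]
 floor z 0.0034503572768674884 top 0.01193141016359862
-0.22 [(np.float64(400.2), np.float64(407.1), 334), (np.float64(429.5), np.float64(435.2), 271), (np.float64(460.9), np.float64(498.1), 724), (np.float64(523.8), np.float64(529.8), 267), (np.float64(555.6), np.float64(561.8), 255), (np.float64(583.5), np.float64(591.0), 315)]
 floor z 0.00338103782635385 top 0.012053362549982377
```

Request:
step_arm(
  increments=[
    [0.016,-0.0037,0,-0.025,0],
    [0.016,0,0,-0.035,0],
    [0.016,0,0,-0.03,0],
    [0.016,0,0,-0.015,0],
    [0.016,0,0,0,0],
    [0.016,0,0,0,0],
  ],
)

```text
clock: 18.38
position: [0.4463, -0.3372, 0.0363]
ee_rot: [0.503, 0.497, -0.503, 0.496]
ft_force: [-0.0, -0.7, 0.8]
grip_width: 0.241
```

```bash
cat > lane.py <<'E'
from h import *
o=monitor.get_obs(); tz=o["position"][2]; print(o["position"].round(4),np.degrees(yaw(o)).round(2),o["grip_width"].round(3),o["ft_force"].round(1))
c=camera("wrist"); P=fpts(c)[c["range_z"]>0]
L=[]
for y0 in np.arange(-.33,-.25,.02):
    m=(P[:,1]>y0)&(P[:,1]<y0+.02)&(P[:,0]>.415)&(P[:,0]<.475)&(P[:,2]<.013)&(P[:,2]>.007)
    xs=np.sort(P[m][:,0])*1e3; a=xs[xs<445]; b=xs[xs>445]
    if len(a)>5 and len(b)>5: L.append((y0+.01,a.min(),a.max(),b.min(),b.max())); 
print(np.round(L,3))
m=(P[:,2]>tz-.004)&(P[:,2]<tz+.012)&(abs(P[:,0]-o["position"][0])<.0102)&(abs(P[:,1]-o["position"][1])<.05)
p=P[m]; print("module",len(p),cv2.minAreaRect((p[:,:2]*1000).astype(np.float32)),np.percentile(p[:,2],[5,50,95]).round(4))
A=np.c_[p[:,:2]-p[:,:2].mean(0),np.ones(len(p))]; k=np.linalg.lstsq(A,p[:,2],rcond=None)[0]; print("tilt dz/dx,dz/dy",k[:2].round(3))
# full width just ahead of the fingers
m=(P[:,2]>tz-.004)&(P[:,2]<tz+.008)&(abs(P[:,0]-o["position"][0])<.016)&(P[:,1]>o["position"][1]+.016)&(P[:,1]<o["position"][1]+.03)
print("width x",np.percentile(P[m][:,0],[1,99]).round(4),m.sum())
save(c,"lane.png",(160,400,180,460),2)
E
python3 lane.py
```

```text
Traceback (most recent call last):
  File "lane.py", line 2, in <module>
    o=monitor.get_obs(); tz=o["position"][2]; print(o["position"].round(4),np.degrees(yaw(o)).round(2),o["grip_width"].round(3),o["ft_force"].round(1))
                                                                                                       ^^^^^^^^^^^^^^^^^^^^^
AttributeError: 'float' object has no attribute 'round'
```

```bash
sed -i 's/o\["grip_width"\].round(3)/round(o["grip_width"],3)/; s/o\["ft_force"\].round(1)/np.round(o["ft_force"],1)/' lane.py; python3 lane.py
```

```text
[ 0.4463 -0.3372  0.0363] -0.73 0.241 [-0.  -0.7  0.8]
[[-3.20000e-01  4.26408e+02  4.31821e+02  4.58824e+02  4.63793e+02]
 [-3.00000e-01  4.26976e+02  4.32416e+02  4.58796e+02  4.64447e+02]
 [-2.80000e-01  4.27344e+02  4.33110e+02  4.59178e+02  4.74968e+02]
 [-2.60000e-01  4.27937e+02  4.33345e+02  4.59616e+02  4.74990e+02]
 [-2.40000e-01  4.28442e+02  4.34144e+02  4.59988e+02  4.74980e+02]]
module 6633 ((446.2601318359375, -337.8456726074219), (20.36964225769043, 67.12873840332031), 0.02318728342652321) [0.0378 0.0394 0.0406]
tilt dz/dx,dz/dy [-0.019 -0.   ]
width x [0.4363 0.4574] 1750
```

Request:
step_arm(
  increments=[
    [0.016,-0.0015,0,-0.008,-0.012],
    [0.016,0,0,-0.008,0],
    [0.016,0,0,0,0],
    [0.016,0,0,0,0],
  ],
)

```text
clock: 18.77
position: [0.4445, -0.3383, 0.0203]
ee_rot: [0.507, 0.493, -0.507, 0.493]
ft_force: [-0.2, 0.6, 0.4]
grip_width: 0.234
```

```bash
python3 lane.py
```

```text
[ 0.4445 -0.3383  0.0203] -1.54 0.234 [-0.2  0.6  0.4]
[[-3.20000e-01  4.26171e+02  4.31954e+02  4.58165e+02  4.63620e+02]
 [-3.00000e-01  4.26933e+02  4.32428e+02  4.58570e+02  4.63906e+02]
 [-2.80000e-01  4.27260e+02  4.33222e+02  4.59176e+02  4.74964e+02]
 [-2.60000e-01  4.27995e+02  4.33542e+02  4.59475e+02  4.74996e+02]
 [-2.40000e-01  4.28622e+02  4.34123e+02  4.60015e+02  4.74999e+02]]
module 6604 ((444.5, -338.7110595703125), (66.46503448486328, 20.392820358276367), 89.96788787841797) [0.0217 0.0234 0.0246]
tilt dz/dx,dz/dy [-0.018 -0.001]
width x [0.4349 0.456 ] 1745
```

View pics/lane.png

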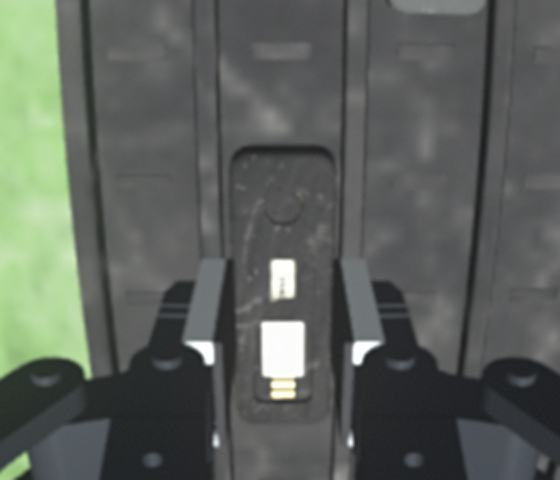

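Seen from above, the module lies between the ribs of the free lane, centred to within about 0.3 mm and level. I lower it while watching the force.

Request:
step_arm(
  increments=[
    [0.016,-0.0002,0,-0.004,0],
    [0.016,0,0,-0.003,0],
    [0.016,0,0,0,0],
    [0.016,0,0,0,0],
  ],
)

```text
clock: 19.15
position: [0.4443, -0.3384, 0.0132]
ee_rot: [-0.507, -0.493, 0.507, -0.493]
ft_force: [0.4, 0.0, -0.6]
grip_width: 0.244
```

Request:
step_arm(
  increments=[
    [0.016,0,0,-0.001,0],
    [0.016,0,0,0,0],
  ],
)

```text
clock: 19.32
position: [0.4444, -0.3385, 0.0124]
ee_rot: [0.507, 0.493, -0.507, 0.493]
ft_force: [0.6, 0.1, -0.4]
grip_width: 0.241
```

Request:
step_arm(
  increments=[
    [0.016,0,0,-0.001,0],
    [0.016,0,0,0,0],
  ],
)

```text
clock: 19.48
position: [0.4444, -0.3384, 0.0113]
ee_rot: [0.507, 0.493, -0.507, 0.493]
ft_force: [0.3, 0.3, -0.7]
grip_width: 0.231
```

Request:
step_arm(
  increments=[
    [0.022,0,0,0,0],
    [0.024,0,0,0,0],
    [0.026,0,0,0,0],
    [0.03,0,0,0,0],
    [0.03,0,0,0,0],
    [0.03,0,0,0.015,0],
    [0.03,0,0,0.03,0],
    [0.03,0,0,0.035,0],
    [0.03,0,0,0.035,0],
    [0.03,0,0,0,0],
  ],
)

```text
clock: 20.32
position: [0.4469, -0.3408, 0.1329]
ee_rot: [0.508, 0.49, -0.506, 0.496]
ft_force: [0.7, -0.8, -0.1]
grip_width: 0.352
```

```bash
python3 - <<'E'
from h import *
o=monitor.get_obs(); print(o["position"].round(4),o["ft_force"],round(o["grip_width"],3))
c=camera("wrist"); P=fpts(c); ok=c["range_z"]>0; save(c,"w7.png",(80,400,180,500),2)
for r in regions_of(c,"module_center")[:5]:
    p=P[r["region"]&ok]; A=np.c_[p[:,:2]-p[:,:2].mean(0),np.ones(len(p))]; k=np.linalg.lstsq(A,p[:,2],rcond=None)[0]
    print(round(r["p"],2),np.round(r["centre"]),len(p),np.round(np.percentile(p[:,2],[5,50,95]),4),k[:2].round(3),cv2.minAreaRect((p[:,:2]*1000).astype(np.float32)))
t=camera("top"); Q=pts(t)
m=(t["range_z"]>0)&(Q[...,2]>.068)&(Q[...,2]<.085)&(Q[...,0]>.39)&(Q[...,0]<.53)&(Q[...,1]>.12)&(Q[...,1]<.27)
print("wing",cv2.minAreaRect((Q[m][:,:2]*1000).astype(np.float32)))
E
```

```text
[ 0.4469 -0.3408  0.1329] [ 0.7455688  -0.81767442 -0.12050691] 0.352
0.62 [227. 317.] 2317 [0.0085 0.0101 0.0114] [-0.002  0.004] ((444.67242431640625, -338.41363525390625), (65.07805633544922, 20.944244384765625), 88.8105697631836)
wing ((459.7372741699219, 203.0009002685547), (100.04069519042969, 9.98556900024414), 12.132491111755371)
```

View pics/w7.png

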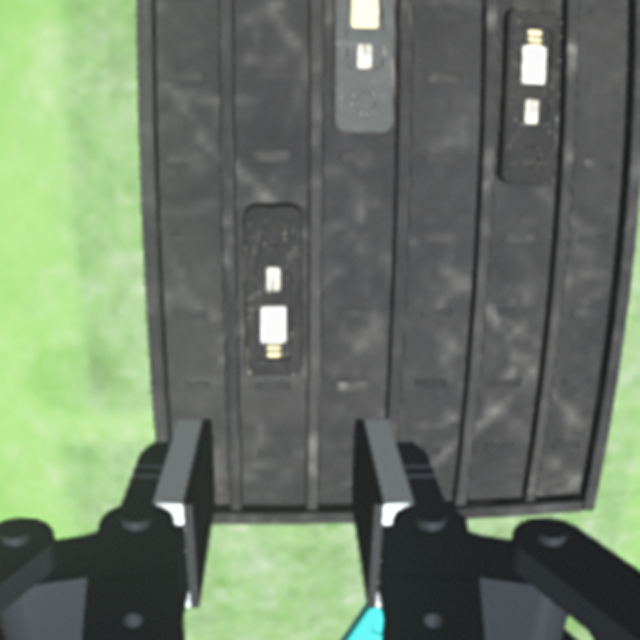

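The module lies flat in its lane. Its top is at the same height as the other modules (0.0101 against 0.010), and the knob is still at about 1.47 rad. I hand in.

```bash
python3 -c "
from workcell import ticket; print(ticket.hand_in())"
```

```text
the job is handed in; nothing more can be done
None
```

I freed the knob, moved the module to an empty pallet lane and handed the job in at about 20.5 s on the robot clock. The hand-in gives no verdict, so the results below are my own readings.

- **Knob:** I gripped the wing and rocked it back and forth. It let go on the sixth swing, an anticlockwise one. The largest load I read was 20 N equivalent at the grip point, though one or two short pushes went unread. I then swung it open; the last picture put it at about 1.47 rad.
- **Module:** My first grip closed narrower than the module, so I reopened, went 2 mm lower and gripped again. I lifted it to a tool height of about 0.14 m and released it about 3 mm above the floor of the lane at x = −47.5 mm.
- **Final position:** The module lies flat, with a tilt under 0.01 rad, at about y = −0.05 m in the pallet frame. Its top was at 10.1 mm, the same as the other modules at 10.0 mm. That is about 2 mm lower than the nominal 12 mm, which I put down to camera calibration.
- **Everything else:** In the last pictures the pallet modules looked unmoved and the gripper was well clear. I did not re-measure the bottle, screwdriver or tweezers at the end, but the arm never came near them.

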